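# Raise the gilder's hand rest until it locks

### The arm

A 6-joint arm with a two-finger parallel gripper is mounted at the origin on the work surface. World frame = base frame: x ahead of the robot, y to its left, z up, the work surface at z = 0. Lengths are in mm, angles in rad, forces in N, time in s.
With the tool pointing down it reaches from about 350 to 775 mm from the base axis. Payload 7.3 kg.
Tool frame: the origin (TCP) lies on the centre line of the jaws, within the pads' length; the fingertips stand 17 mm ahead of it and the grasp point (between the pads) lies 2 mm behind it; z points along the fingers, y is the line along which they close (so a half turn about z gives the same grasp; the last joint's range is limited). The gripper opens to 92 mm and grips with 3 to 60 N. Pads are 19 mm wide; open, the fingers measure 130 mm over their backs; the gripper's body (75 mm by 190 mm) begins 47 mm behind the grasp point.
Start: joints at [0.98, 0.342, 1.524, -0, 1.275, -0.146], TCP at [225.884, 473.941, 243.741] pointing down, gripper open.
Joint ranges: [-2.53, 2.53], [-0.77, 2.02], [0.04, 2.7], [-1, 4.14], [0.28, 2.66], [-3.11, 3.11]. Speed limits (rad/s): [2.57, 2.57, 3.14, 3.14, 3.14, 3.14].

### API

Orientations are given as [roll, pitch, yaw] about the fixed x, y, z axes, in that order (R = Rz(yaw) Ry(pitch) Rx(roll)).
In Python, from plant import bot gives the robot as it stands. The module is installed in compiled form; this text tells all that it offers.
- The arm moves only by the shell command python3 -m pendant 'ROWS'. ROWS is JSON, a list of rows, each a list of 3 entries, a list of its own where there are three numbers: the shift along the world's x, y, z as a fraction of full scale, then the turn, a rotation vector about the world's x, y, z as a fraction of full scale, then the opening, from -1 (shut) to 1 (fully open), so that 0 is half open. In form: [[[tx, ty, tz], [rx, ry, rz], claw], ...]. A call has exactly 10 rows; each row shifts and turns the commanded pose from where the row before left it; what a row does not reach is not made up. Full scale, the value 1, is 30 mm for a shift and 0.12 rad for a turn. A row lasts 1/12 s, in which the tool goes at most 41.7 mm and 7.16 degrees, less where a joint would pass 70% of its speed; a pose out of reach is approached as far as the arm can. A call with a number of a shift or a turn outside -1 to 1 is refused whole. A call with a gripper value outside its range is refused whole. The fingers move at their own pace and stop on an object; the grip force is fixed at half the most. Time passes only in rows, so rows that do not move let the fingers close, or fill a call up. It gives the time, the measured TCP pose, the force, the opening and the grip force at its end, in the units of the state.
- bot.get_obs(): the state, without advancing time (a new reading comes with each control period).
- bot.capture(name): name is "scene" or "top"; returns the picture (384x512x3 uint8, blue, green, red); there is no depth.
- bot.camera_params(name): a dict with "fovy" (degrees; the focal length in pixels is half the picture's height over the tangent of half this angle, whatever the lens; pixels are square), "cx", "cy" (the principal point, pixels), "camera_from_world" (4x4, takes a point from world to camera coordinates). Camera axes: x right, y down, z forward; pixel columns grow to the right and rows downward; lengths in mm; the calibration is good to about 2 mm. A picture is of the moment at which its call begins. camera_params takes no time and is no camera call.
- bot.close_job(): hands the job in; it is judged then, once.
The state is a dict: "time": time; "joint_positions": joint angles; "dq": joint speeds; "tau": joint torques, N m; "tool_pos": TCP position; "tcp_rot": TCP orientation; "contact_force": force on the tool from outside, world axes, zero at the start; "moment": the same for the moment, N m; "grip_width": finger opening in mm; "finger_force": force on a finger pad.
Only numpy, scipy, OpenCV 4.12 (cv2) and the standard library are available. Lean on these libraries where they do the work, as an engineer would, in place of code of your own. Each camera call takes 0.05 s, during which the arm holds its last target. There are 200 camera calls.

### The job

Raise the gilder's telescoping hand rest, the stand topped by a wooden crossbar: pull its bar straight up until the lock button clicks out through the window in the sleeve, then let go. Leave the round-topped stand and the vase as they are.

Things in the scene. Friction and masses are not known exactly. Their poses are not given: they have to be found in the camera images.
- rest_bar (a point): Centre of the dark wooden crossbar on top of the telescoping hand rest. The bar is level, 80 mm long (along this frame's y), 24 mm wide (along x), 22 mm high; grasp it across its width. It sits on an upright 22 mm square steel tube. Fully down, its centre is 185 mm above the bench; it starts 0 to 30 mm higher; at 263 mm the lock button clicks out; hard end stop at 266 mm.
- rest_tube (a joint): Rise of the hand rest's tube, m: 0 fully down, locks at 0.078, end stop at 0.081. It slides straight up and down, stiffly (about 3 N; weight 1.5 N; stays where left), in a fixed 30 mm square aluminium sleeve whose top, with a 36 mm black collar, is 140 mm above the bench, on a 110 mm square foot bolted down.
- rest_button (a joint): Brass snap button of the hand rest, 8 mm square, carried by the tube on the crossbar frame's +x side. Hidden in the sleeve at 0; springs out by itself to 0.009 m, 6 mm proud of the sleeve, when it meets the window in the sleeve 110 mm above the bench; it then keeps the tube from going down.
- disc_top (a point): Centre of the upper face of the other telescoping stand, of the same make but topped by a round wooden disc of 84 mm diameter, 14 mm thick, in place of the crossbar. Not to be raised or pushed down.
- vase_mid (a point): Axis of the half-gilded dark green vase, 90 mm above its foot. The vase is 185 mm high, 122 mm across at most, and stands loose on the bench (about 1.2 kg).
Mind the look-alikes: they are no part of the job. Leave any purple look-alike of the part that bears rest_bar alone.

How it is judged (in metres and radians):
At the end, for the whole second after the job is handed in: The hand rest's lock button stands out of its sleeve (more than 6 of its 9 mm), the crossbar is locked at its full height (above 255 mm), the disc-topped stand is within 15 mm and the vase within 30 mm of where they began, the vase upright within 10 degrees (value of joint rest_button above 0.006 m and height (world z) of rest_bar above 0.255 m and distance of disc_top from where it was at the start of the episode below 0.015 m and distance of vase_mid from where it was at the start of the episode below 0.03 m and angle between vase_mid's own z axis and vertical below 0.17 rad); the robot touches nothing.
It fails at once if the disc-topped stand is raised or pushed down by more than 15 mm (distance of disc_top from where it was at the start of the episode above 0.015 m).
It fails at once if the vase is knocked more than 30 mm or tipped (distance of vase_mid from where it was at the start of the episode above 0.03 m or angle between vase_mid's own z axis and vertical above 0.17 rad).
It also fails if it takes over 32 s, if anything falls off the work surface, if the arm or the gripper's body presses on something with over 40 N, if the wrist force passes 120 N, or if a joint passes its speed limit or range.

## Working session

There is one attempt and no reset: what is moved stays moved. The work goes in short steps, Python scripts to look and compute and a shell command to move; the robot and the scene stay as the last step left them, time stands still between calls to the robot, and variables do not carry over. Pictures are saved under pics/ and viewed, at most 10 in all, crops included, and the job is handed in when it is done.

```bash
mkdir -p pics; python3 - <<'E'
from plant import bot
import cv2
for n in("scene","top"):
    cv2.imwrite(f"pics/{n}0.png",bot.capture(n))
    p=bot.camera_params(n);print(n,p)
o=bot.get_obs();print(o)
E
```

```text
scene {'fovy': 51.683483902488845, 'cx': 251.45998832313379, 'cy': 188.74234051200222, 'camera_from_world': array([[ 7.91977934e-01,  6.10423778e-01,  1.24001307e-02,
        -4.69848704e+02],
       [ 4.54292589e-01, -5.75597626e-01, -6.79930597e-01,
        -1.69554626e+02],
       [-4.07908318e-01,  5.44123317e-01, -7.33171617e-01,
         1.17128084e+03],
       [ 0.00000000e+00,  0.00000000e+00,  0.00000000e+00,
         1.00000000e+00]])}
top {'fovy': 46.31261043116143, 'cx': 255.2595440314913, 'cy': 186.148948685992, 'camera_from_world': array([[-2.62033469e-02, -9.99628250e-01,  7.53299989e-03,
         1.37468740e+01],
       [-9.91400829e-01,  2.50197361e-02, -1.28446136e-01,
         6.13220693e+02],
       [ 1.28209913e-01, -1.08339410e-02, -9.91687876e-01,
         1.09970022e+03],
       [ 0.00000000e+00,  0.00000000e+00,  0.00000000e+00,
         1.00000000e+00]])}
{'time': 0.1, 'joint_positions': array([ 9.80047508e-01,  3.42645543e-01,  1.52489528e+00, -1.96233334e-05,
        1.27536036e+00, -1.45989431e-01]), 'dq': array([ 0.00014557, -0.00021074, -0.00361565, -0.00082406, -0.00101941,
       -0.00051807]), 'tau': array([ 1.10869158e-03, -4.32002664e+01, -2.44695497e+01,  7.19194184e-02,
        5.25684224e-02, -8.27238591e-05]), 'tool_pos': array([225.67765226, 473.66790951, 243.12747061]), 'tcp_rot': array([-3.14029531e+00, -1.71787866e-04,  2.69683888e+00]), 'contact_force': array([ 0.56450235, -0.30959509,  0.01478084]), 'moment': array([-0.0011293 , -0.00712607,  0.03856129]), 'finger_force': 0.0, 'grip_width': 91.61450370724613}
```

View pics/scene0.png

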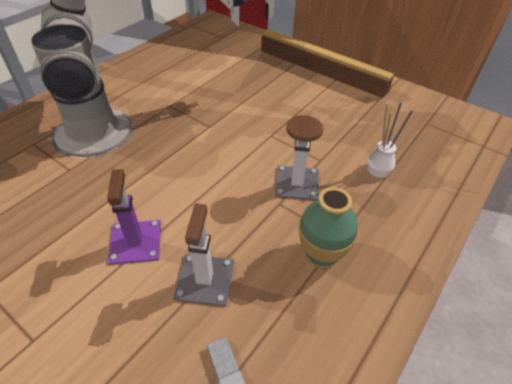

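View pics/top0.png

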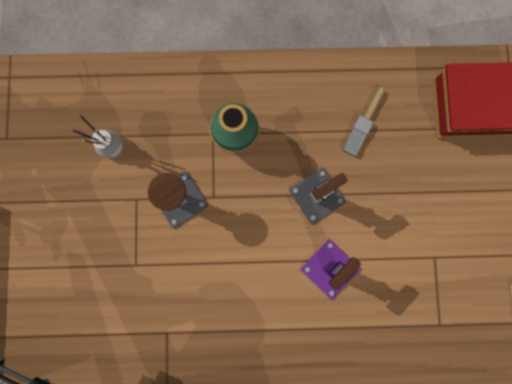

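The top view shows the grey target bar at about (330,187), purple twin's bar at (344,274), disc at (167,191), vase at (234,125). In the scene view the target bar is at about (197,223).

```bash
cat > h.py <<'E'
import numpy as np,cv2
from plant import bot
def cam(n):
    p=bot.camera_params(n);f=192/np.tan(np.radians(p["fovy"]/2))
    M=p["camera_from_world"];return f,p["cx"],p["cy"],M
def ray(n,u,v):
    f,cx,cy,M=cam(n);R=M[:3,:3];d=R.T@np.array([(u-cx)/f,(v-cy)/f,1]);return -R.T@M[:3,3],d/np.linalg.norm(d)
def plane(n,u,v,z):
    c,d=ray(n,u,v);return c+d*(z-c[2])/d[2]
def tri(a,b):
    (c1,d1),(c2,d2)=ray("top",*a),ray("scene",*b)
    s=np.linalg.lstsq(np.c_[d1,-d2],c2-c1,rcond=None)[0]
    p,q=c1+s[0]*d1,c2+s[1]*d2;return (p+q)/2,np.linalg.norm(p-q)
def proj(n,p):
    f,cx,cy,M=cam(n);q=M[:3,:3]@p+M[:3,3];return np.array([f*q[0]/q[2]+cx,f*q[1]/q[2]+cy])
E
python3 - <<'E'
from h import *
for n,(x0,y0,x1,y1) in dict(top=(295,160,365,215),scene=(170,195,225,260)).items():
    im=cv2.imread(f"pics/{n}0.png")[y0:y1,x0:x1]
    i=im.astype(int);m=((i[...,2]-i[...,0]>18)&(i[...,2]<125)).astype(np.uint8)
    k,l,s,c=cv2.connectedComponentsWithStats(m)
    for j in range(1,k):
        if s[j,4]>60:
            pts=cv2.findNonZero((l==j).astype(np.uint8))
            print(n,s[j],c[j]+[x0,y0],cv2.minAreaRect(pts))
    v=im.copy();v[m>0]=(0,255,0)
    cv2.imwrite(f"pics/c_{n}.png",cv2.resize(np.hstack([im,v]),None,fx=5,fy=5,interpolation=0))
a=cv2.imread("pics/c_top.png");b=cv2.imread("pics/c_scene.png")
w=max(a.shape[1],b.shape[1]);P=lambda q:cv2.copyMakeBorder(q,0,0,0,w-q.shape[1],0)
cv2.imwrite("pics/c.png",np.vstack([P(a),P(b)]))
print(a.shape,b.shape)
E
```

```text
top [   0    0   70   55 1179] [328.04240882 186.29262087] ((33.74584197998047, 27.832172393798828), (87.39014434814453, 41.124778747558594), 42.1844367980957)
scene [ 16  10  21  41 561] [196.02139037 225.17468806] ((26.186725616455078, 30.049793243408203), (14.686771392822266, 42.256675720214844), 14.931416511535645)
(275, 700, 3) (325, 550, 3)
```

View pics/c.png

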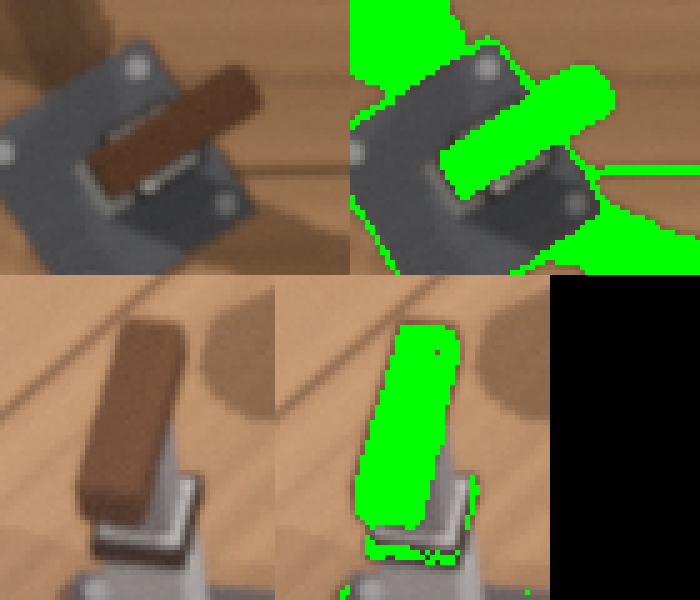

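```bash
python3 - <<'E'
from h import *
C,e=tri((329.5,186),(196.3,224.9));print("bar",C,e)
z=C[2]+11
k=lambda x,y:(295+x/5-.5,160+y/5-.5)
q=[plane("top",*k(*p),z) for p in((88,162),(112,200),(235,65),(262,100))]
l,r=(q[0]+q[1])/2,(q[2]+q[3])/2;d=r-l
print("len",np.linalg.norm(d),"ang",np.arctan2(d[1],d[0]),"w",np.linalg.norm(q[0]-q[1]),np.linalg.norm(q[2]-q[3]),"ctr",(l+r)/2)
# foot bolts + foot outline for heading
s=lambda x,y:(170+x/5-.5,195+y/5-.5)
print("purple",tri((344,274),(117.5,188)))
print("vase",plane("top",234,127,90),"disc",tri((167,191),(305,128)))
for n,a in(("top",(318,196)),("scene",(205,280))):print("foot",plane(n,*a,8))
im=cv2.imread("pics/top0.png").astype(int)
# 70-px bolts: foot heading from bolts
b=[plane("top",*p,10) for p in((322.5,173.5),(295.6,190.5),(340,200.5),(313,218))]
for i,j in((0,1),(0,2),(1,3)):
    v=b[j]-b[i];print("edge",np.arctan2(v[1],v[0])%(np.pi/2),np.linalg.norm(v))
print("bolts ctr",np.mean(b,0))
E
```

```text
bar [ 591.03948921 -163.12082607  189.20079596] 2.4015140349681197
len 78.75133186829889 ang -1.0138650632097557 w 19.459830427491987 19.23024067790939 ctr [ 589.24995683 -161.82932549  200.20079596]
purple (array([ 399.50482136, -186.49238153,  177.43691903]), np.float64(4.956732358556469))
vase [755.15807981  47.0680805   90.        ] disc (array([590.67702281, 196.12861428, 182.38049895]), np.float64(4.1192226441300415))
foot [ 587.46641345 -165.0098828     8.        ]
foot [ 597.37988851 -165.21291945    8.        ]
edge 0.5375970258553284 83.94161069032617
edge 0.5305078459664485 83.51998958851208
edge 0.5269898795836969 84.01979797151456
bolts ctr [ 588.4490407  -164.18382832   10.        ]
```

Bar is at about (589.5, -163.5, 189), which is plausible: the length measures 79 mm, and bolts and bar agree. Its axis heading is -1.04, so tool yaw should be 2.10, a turn of -0.6 rad. I'll lift and travel now.

```bash
python3 -m pendant '[[[0.2,-0.4,0.6],[0,0,0],1],[[0.55,-0.95,0.5],[0,0,-0.5],1],[[0.55,-0.95,0.5],[0,0,-0.5],1],[[0.55,-0.95,0.3],[0,0,-0.5],1],[[0.55,-0.95,0],[0,0,-0.5],1],[[0.55,-0.95,0],[0,0,-0.5],1],[[0.55,-0.95,0],[0,0,-0.5],1],[[0.55,-0.95,0],[0,0,-0.5],1],[[0.55,-0.95,0],[0,0,-0.5],1],[[0.55,-0.95,0],[0,0,-0.5],1]]'; python3 -m pendant '[[[0.55,-0.95,0],[0,0,-0.475],1],[[0.55,-0.95,0],[0,0,0],1],[[0.55,-0.95,0],[0,0,0],1],[[0.55,-0.95,0],[0,0,0],1],[[0.55,-0.95,0],[0,0,0],1],[[0.55,-0.95,0],[0,0,0],1],[[0.55,-0.95,0],[0,0,0],1],[[0.55,-0.95,0],[0,0,0],1],[[0.55,-0.95,0],[0,0,0],1],[[0.55,-0.95,0],[0,0,0],1]]'
```

```text
time: 0.93
tool_pos: [380.7, 203.9, 300.6]
tcp_rot: [-3.141, -0.0, 2.154]
contact_force: [1.6, 0.8, 1.0]
grip_width: 91.5
finger_force: 0.0
time: 1.77
tool_pos: [545.8, -81.1, 300.3]
tcp_rot: [-3.141, -0.001, 2.1]
contact_force: [0.6, 0.2, 0.8]
grip_width: 91.7
finger_force: 0.0
```

```bash
python3 -m pendant '[[[0.364,-0.687,0],[0,0,0],1],[[0.364,-0.687,0],[0,0,0],1],[[0.364,-0.687,0],[0,0,0],1],[[0.364,-0.687,0],[0,0,0],1],[[0,0,-0.5],[0,0,0],1],[[0,0,-0.5],[0,0,0],1],[[0,0,-0.5],[0,0,0],1],[[0,0,-0.5],[0,0,0],1],[[0,0,0],[0,0,0],1],[[0,0,0],[0,0,0],1]]'
python3 - <<'E'
from h import *
a=bot.capture("scene")[130:290,120:290];b=bot.capture("top")[110:270,250:420]
cv2.imwrite("pics/pre.png",cv2.resize(np.hstack([a,b]),None,fx=2.3,fy=2.3,interpolation=2))
E
```

```text
time: 2.6
tool_pos: [588.6, -161.8, 240.0]
tcp_rot: [-3.14, -0.002, 2.1]
contact_force: [-0.1, 0.1, 0.1]
grip_width: 91.6
finger_force: 0.0
```

View pics/pre.png

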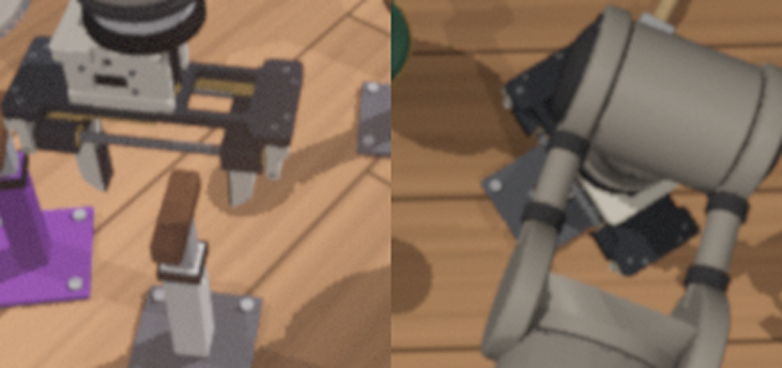

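The open fingers straddle the bar (at about (175,215) in the crop) and clear the purple one. I'll descend 53 mm and close.

```bash
python3 -m pendant '[[[0,0,-0.3],[0,0,0],1],[[0,0,-0.3],[0,0,0],1],[[0,0,-0.3],[0,0,0],1],[[0,0,-0.3],[0,0,0],1],[[0,0,-0.3],[0,0,0],1],[[0,0,-0.26],[0,0,0],1],[[0,0,0],[0,0,0],1],[[0,0,0],[0,0,0],-1],[[0,0,0],[0,0,0],-1],[[0,0,0],[0,0,0],-1]]';python3 -m pendant '[[[0,0,0],[0,0,0],-1],[[0,0,0],[0,0,0],-1],[[0,0,0],[0,0,0],-1],[[0,0,0],[0,0,0],-1],[[0,0,0],[0,0,0],-1],[[0,0,0],[0,0,0],-1],[[0,0,0],[0,0,0],-1],[[0,0,0],[0,0,0],-1],[[0,0,0],[0,0,0],-1],[[0,0,0],[0,0,0],-1]]'
```

```text
time: 3.53
tool_pos: [589.4, -162.1, 188.6]
tcp_rot: [3.141, 0.001, 2.1]
contact_force: [-0.3, -0.2, -0.4]
grip_width: 76.2
finger_force: 0.0
time: 4.37
tool_pos: [590.4, -161.3, 188.0]
tcp_rot: [3.139, 0.001, 2.1]
contact_force: [5.3, 3.1, -1.7]
grip_width: 23.5
finger_force: 30.0
```

Gripped at 23.5 mm. Pull up.

```bash
python3 -m pendant '[[[0.03,0.02,0.05],[0,0,0],-1],[[0.02,0.01,0.2],[0,0,0],-1],[[0,0,0.25],[0,0,0],-1],[[0,0,0.25],[0,0,0],-1],[[0,0,0.25],[0,0,0],-1],[[0,0,0.25],[0,0,0],-1],[[0,0,0.25],[0,0,0],-1],[[0,0,0.25],[0,0,0],-1],[[0,0,0.25],[0,0,0],-1],[[0,0,0],[0,0,0],-1]]'
python3 - <<'E'
from h import *
o=bot.get_obs();print(o["tool_pos"],o["contact_force"])
a=bot.capture("scene")[150:310,120:290];cv2.imwrite("pics/up.png",cv2.resize(a,None,fx=3.5,fy=3.5,interpolation=2))
E
```

```text
time: 5.2
tool_pos: [590.5, -161.2, 250.1]
tcp_rot: [3.141, 0.001, 2.1]
contact_force: [-3.1, -0.5, 3.0]
grip_width: 23.3
finger_force: 30.0
[ 590.45126788 -161.20750886  250.12210485] [-3.11115387 -0.53888066  3.0104068 ]
```

View pics/up.png

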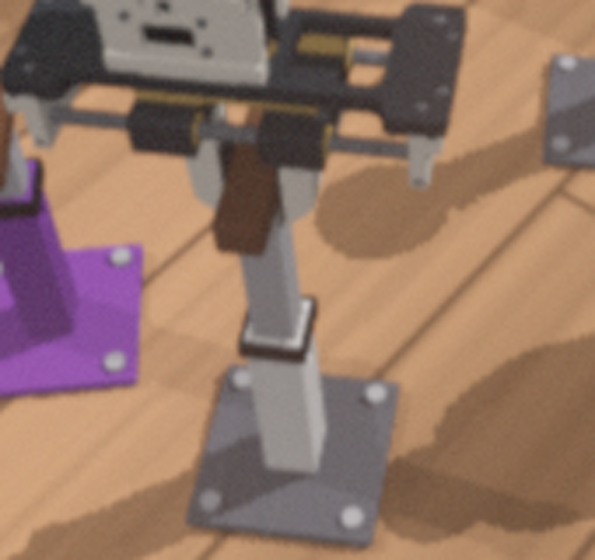

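The bar (crop (250,215)) rises with the gripper and the tube is well extended. I'll continue in small steps.

```bash
python3 -m pendant '[[[0,0,0.04],[0,0,0],-1],[[0,0,0.04],[0,0,0],-1],[[0,0,0.04],[0,0,0],-1],[[0,0,0.04],[0,0,0],-1],[[0,0,0.04],[0,0,0],-1],[[0,0,0.04],[0,0,0],-1],[[0,0,0.04],[0,0,0],-1],[[0,0,0.04],[0,0,0],-1],[[0,0,0.04],[0,0,0],-1],[[0,0,0],[0,0,0],-1]]'
```

```text
time: 6.08
tool_pos: [590.5, -161.2, 259.2]
tcp_rot: [3.142, 0.0, 2.1]
contact_force: [-2.0, -1.8, -3.4]
grip_width: 23.9
finger_force: 30.0
```

```bash
python3 -m pendant '[[[0,0,0.03],[0,0,0],-1],[[0,0,0.03],[0,0,0],-1],[[0,0,0],[0,0,0],-1],[[0,0,0],[0,0,0],-1],[[0,0,0],[0,0,0],-1],[[0,0,0],[0,0,0],-1],[[0,0,0],[0,0,0],-1],[[0,0,0],[0,0,0],-1],[[0,0,0],[0,0,0],-1],[[0,0,0],[0,0,0],-1]]'
```

```text
time: 6.92
tool_pos: [590.5, -161.2, 260.6]
tcp_rot: [-3.142, 0.0, 2.1]
contact_force: [-2.8, -2.7, -4.0]
grip_width: 24.1
finger_force: 30.0
```

```bash
python3 -m pendant '[[[0,0,0.04],[0,0,0],-1],[[0,0,0.04],[0,0,0],-1],[[0,0,0],[0,0,0],-1],[[0,0,0],[0,0,0],-1],[[0,0,0],[0,0,0],-1],[[0,0,0],[0,0,0],-1],[[0,0,0],[0,0,0],-1],[[0,0,0],[0,0,0],-1],[[0,0,0],[0,0,0],-1],[[0,0,0],[0,0,0],-1]]'
```

```text
time: 7.75
tool_pos: [590.4, -161.1, 260.7]
tcp_rot: [-3.14, -0.002, 2.1]
contact_force: [2.9, -6.0, -21.4]
grip_width: 23.6
finger_force: 30.0
```

```bash
python3 - <<'E'
from h import *
a=bot.capture("scene")[150:310,120:290];cv2.imwrite("pics/up2.png",cv2.resize(a,None,fx=3.5,fy=3.5,interpolation=2))
E
```

```text
(no output)
```

View pics/up2.png

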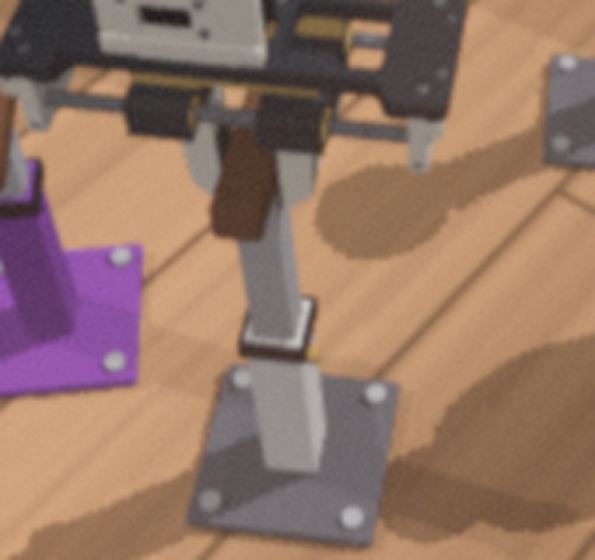

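The end stop is reached (force −21 N), and the brass button shows out of the sleeve at crop (315,355). I'll relax, open and lift off.

```bash
python3 -m pendant '[[[0,0,-0.06],[0,0,0],-1],[[0,0,0],[0,0,0],-1],[[0,0,0],[0,0,0],1],[[0,0,0],[0,0,0],1],[[0,0,0],[0,0,0],1],[[0,0,0],[0,0,0],1],[[0,0,0],[0,0,0],1],[[0,0,0],[0,0,0],1],[[0,0,0],[0,0,0],1],[[0,0,0],[0,0,0],1]]';python3 -m pendant '[[[0,0,0],[0,0,0],1],[[0,0,0],[0,0,0],1],[[0,0,0.3],[0,0,0],1],[[0,0,0.3],[0,0,0],1],[[0,0,0.3],[0,0,0],1],[[0,0,0.4],[0,0,0],1],[[0,0,0.4],[0,0,0],1],[[0,0,0.4],[0,0,0],1],[[0,0,0],[0,0,0],1],[[0,0,0],[0,0,0],1]]'
python3 - <<'E'
from h import *
a=bot.capture("scene");cv2.imwrite("pics/end.png",a)
cv2.imwrite("pics/end2.png",cv2.resize(a[100:310,120:370],None,fx=2.8,fy=2.8,interpolation=2))
E
```

```text
time: 8.63
tool_pos: [590.6, -161.1, 261.3]
tcp_rot: [3.141, 0.0, 2.1]
contact_force: [-0.1, 0.0, 0.8]
grip_width: 72.7
finger_force: 0.0
time: 9.47
tool_pos: [590.9, -161.2, 325.4]
tcp_rot: [3.14, 0.002, 2.1]
contact_force: [-0.2, 0.1, 0.3]
grip_width: 91.3
finger_force: 0.0
```

View pics/end2.png

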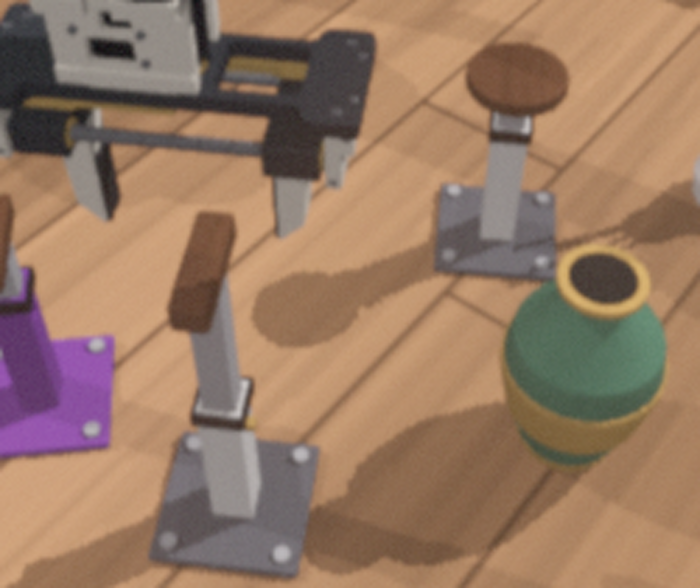

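The bar stands raised at crop (205,270) with the brass button out at (252,425). The gripper is clear, and the disc stand and vase are untouched.

```bash
python3 -c "from plant import bot;print(bot.close_job())"
```

```text
the job is handed in; nothing more can be done
None
```

The hand rest is raised to its end stop and its lock button was showing out of the sleeve in the last picture; the gripper is clear, the disc stand and vase look unmoved, and the job is handed in (no verdict was returned).

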